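# Seat a dip-photometer probe in its dark reference cell and hold it for the reading

### The job

Take the dark reading of the photometer's dip probe: pull the metal probe with the knurled collar up out of its stand, lower its shaft into the tower of the white reference cell, and turn the collar, pressing only lightly and without forcing it, until the keyways hidden inside it drop over the tower's pins. Then push it down fully home, collar flush on the tower's shoulder, against the spring of the light shutter, and finish while still gripping it and holding it down there, because the cell reads only for as long as it is held home. Leave the other electrode in the stand, and everything else where it is.

Things in the scene. Friction and masses are not known exactly. Their poses are not given: they have to be found in the camera images.
- probe: dip-photometer probe, bright metal, 0.2 kg, upright in either of the stand's two sleeves. Origin: centre of the collar's lower rim, z up along the probe. z=0 to 18 mm: smooth hollow skirt, 40 mm across, 27 mm bore. z=20 to 42: knurled grip, 42 mm across. To z=62: black ribbed cap, 25 mm across. Three lengthwise keyways 10 mm wide, 120 degrees apart, are cut inside the skirt from rim to top.
- probe_grip (a point): on the probe's axis in the middle of the knurled grip, z=30 mm in the probe's frame: grasp here from above, fingers closing in any horizontal direction, fingertips staying above z=3. Nothing outside shows where the keyways lie: they are found by feel. Any 120 degrees of turn, either way, passes one over each pin.
- probe_tip (a point): end of the probe's shaft, 72 mm below the collar's rim. The shaft is 16.4 mm across for the first 31 mm below the rim, then 13 mm; its nose tapers to 7 mm over the last 6 mm.
- stand: fixed: grey foot 90 x 172 x 14 mm with two white upright sleeves, 36 mm across, 21 mm bore, tops at z=92 mm. Origin on the bench under the middle of the foot; the sleeves stand at y=+45 and y=-45 mm. Probe and electrode hang in the sleeves with their origins at the height of the sleeve tops.
- electrode: electrode in the stand's other sleeve, to be left there: smooth black cap 24 mm across (27 mm at its foot), 45 mm high, grey shaft below. Origin: centre of the cap's underside.
- cell: dark reference cell, fixed: white housing 44 mm high, 104 mm wide, from 91 mm to -x (display, three keys on top) to 39 mm to +x of the origin, with a dark steel tower 48 mm across. Origin on the bench under the tower's axis, z up. Off the keyways the collar's rim rests on the pins, at z=94.5 mm; with each keyway within 9 degrees of a pin it goes 14.5 mm further, to the shoulder at z=80.
- cell_mouth (a point): centre of the open top of the spigot on the tower, 100 mm above the bench. The spigot is 24 mm across, 18 mm bore, and rises 20 mm from the tower's shoulder. Three round pins 5 mm thick, 120 degrees apart, stand out 4.4 mm from it, tops 5.5 mm below this point, one of them at the cell's +x.
- cell_seat (a point): centre of the tower's flat shoulder, 80 mm above the bench: the collar's rim (the probe's origin) lies here when fully home. A keyway caught at its edge on the round pins sinks only 1 to 3 mm and binds there: ease off and turn a few degrees further, then it slides freely.
- shutter (a joint): light shutter deep in the cell's bore, pushed down by the probe's nose: 0 = up, 0.010 m = probe fully home. Its spring pushes the probe up with 4 N at first touch (rim 10 mm above the shoulder) and 8 N when home, so a probe that is let go rises again.
- red_carton: bystander: dark red carton 52 x 63 x 90 mm, standing; origin under its centre.
- amber_vial: bystander: small amber vial with black cap, 27 mm across, 57 mm high, standing; origin under its centre.
- white_bottle: bystander: wide-necked bottle with a white ribbed cap, 44 mm across, 94 mm high, standing; origin under its centre.

How it is judged:
On the way, in this order (a step that is already met when the one before it is completed fails the run):
1. the probe has been drawn up out of its sleeve, its nose above the sleeve's top (z of probe in the frame of stand above 0.166 m and contact force between the fingers and probe above 1 N), for 0.1 s.
2. the keyways have dropped over the pins of the cell (z of probe in the frame of cell below 0.09 m and horizontal distance between probe and cell below 0.003 m), for 0.1 s.
At the end, for the whole second after the job is handed in: Through the last second the gripper holds the probe (over 2 N) in the cell, at rest, upright within 3 degrees, within 3 mm of the axis, rim within 1.5 mm of the shoulder, shutter pressed at least 8 mm; the electrode and bystanders within 30 mm of their starts, vial, bottle and carton upright (z of probe in the frame of cell between 0.077 and 0.0815 m and horizontal distance between probe and cell below 0.003 m and angle between the z axis of probe and the z axis of cell, either way round below 0.05 rad and value of joint shutter above 0.008 m and contact force between the fingers and probe above 2 N and linear speed of probe below 0.01 m/s and distance of each of red_carton, amber_vial, white_bottle, electrode from where it was at the start of the episode below 0.03 m and angle between each of red_carton, amber_vial, white_bottle's own z axis and vertical below 0.5 rad); the arm keeps its last pose, push and grip.
It fails at once if the probe is forced against the cell with more than 90 N (contact force between probe and cell above 90 N).
It fails at once if the other electrode or a bystander is moved by more than 30 mm, or the vial, bottle or red carton is tipped (not (distance of each of red_carton, amber_vial, white_bottle, electrode from where it was at the start of the episode below 0.03 m and angle between each of red_carton, amber_vial, white_bottle's own z axis and vertical below 0.5 rad)).
It also fails if it takes over 64 s, if anything falls off the work surface, if the arm or the gripper's body presses on something with over 40 N, if the wrist force passes 120 N, or if a joint passes its speed limit or range.

### The arm

A 6-joint arm with a two-finger parallel gripper is mounted at the origin on a cart in front of the work surface, level with it; the furniture and walls round the work are solid. World frame = base frame: x ahead of the robot, y to its left, z up, the work surface at z = 0. Lengths are in m, angles in rad, forces in N, time in s.
With the tool pointing down it reaches from about 0.375 to 0.75 m from the base axis. Payload 9 kg.
Tool frame: the origin (TCP) lies on the centre line of the jaws, within the pads' length; the fingertips stand 19 mm ahead of it and the grasp point (between the pads) is the TCP (manip.finger_overhang is the distance from the TCP to the fingertips, in m); z points along the fingers, y is the line along which they close (so a half turn about z gives the same grasp; the last joint's range is limited). The gripper opens to 85 mm and grips with 20 to 120 N. Pads are 22 mm wide; open, the fingers measure 114 mm over their backs; the gripper's body (76 mm by 85 mm) begins 54 mm behind the grasp point. The pads swing forward as they close: fully open they stand 13 mm farther back than shut.
Start: joints at [-1.453, 0.104, 0.097, 1.564, 0, 1.353], TCP at [0.198, -0.567, 0.25] pointing down, gripper open.
Joint ranges: [-2.99, 2.99], [-0.84, 1.86], [-1.1, 1.16], [-1.84, 2.11], [-1.51, 1.56], [-3.14, 3.14]. Speed limits (rad/s): [2.22, 2.22, 2.57, 3.14, 3.14, 3.14].

### API

Orientations are given as a rotation vector (axis times angle).
In Python, from plant import manip gives the robot as it stands. The module is installed in compiled form; this text tells all that it offers. Calls block until the motion is done:
- manip.move_to(position, orientation): joint-space move of the TCP to a pose.
- manip.servo_line(position, orientation=None, velocity=0.15): straight line of the TCP; orientation=None keeps the orientation; velocity is the mean speed in m/s.
- manip.set_joints(angles): joint-space move.
- manip.set_gripper(opening, f_grip=None): finger opening in m; f_grip is the grip in N (None keeps the last); returns when the fingers have stopped.
- manip.pause(seconds).
- manip.ik(position, orientation): joint angles nearest the present ones, or None.
- manip.get_image(name): name is "side" or "top" or "wrist"; returns (picture, depth): 400x640x3 uint8, red, green, blue; 400x640 float32, m along the optical axis (not along the pixel's ray), 0 where there is no reading.
- manip.camera_model(name): a dict with "fx", "fy", "cx", "cy" (pixels), "R" (3x3) and "t" (3): a world point X has camera coordinates R X + t. Camera axes: x right, y down, z forward; pixel columns grow to the right and rows downward; lengths in m; the calibration is good to about 2 mm. A picture is of the moment at which its call begins: read the wrist's pose just before it. camera_model takes no time and is no camera call; for the wrist camera it gives the pose at the moment of the call.
A pose or a line that the arm cannot do raises manip.Unreachable and nothing moves.
- manip.finish_job(): hands the job in; it is judged then, once.
Readings, each from a call of its own:
- manip.get_t(): time.
- manip.get_q(): joint angles.
- manip.get_qvel(): joint speeds.
- manip.get_joint_efforts(): joint torques, N m.
- manip.get_ee_pos(): TCP position.
- manip.get_tcp_rot(): TCP orientation.
- manip.get_ft_force(): force on the tool from outside, world axes, zero at the start.
- manip.get_torque(): the same for the moment, N m.
- manip.get_grip_width(): finger opening in m.
- manip.get_grasp_force(): force on a finger pad.
Only numpy, scipy, OpenCV 4.12 (cv2) and the standard library are available. Lean on these libraries where they do the work, as an engineer would, in place of code of your own. Each camera call takes 0.05 s, during which the arm holds its last target. There are 200 camera calls.

## Working session

There is one attempt and no reset: what is moved stays moved. The work goes in short steps, each a Python script; the robot and the scene stay as the last script left them, time stands still between calls to the robot, and variables do not carry over. Pictures are saved under pics/ and viewed, at most 10 in all, crops included, and the job is handed in when it is done.

```bash
mkdir -p pics
python3 - <<'E'
from plant import manip as m
import cv2,numpy as np
for n in ("top","side"):
    p,d=m.get_image(n); cv2.imwrite(f"pics/{n}0.png",p[:,:,::-1]); np.savez(f"{n}0.npz",p=p,d=d,**m.camera_model(n))
    c=m.camera_model(n); print(n,c["fx"],-np.array(c["R"]).T@c["t"])
print(m.get_t(),m.get_tcp_rot(),m.get_ft_force())
E
```

```text
top 388.51920639511275 [0.52135233 0.09993537 0.96434525]
side 416.08667062608595 [0.34973823 0.84961008 0.51590859]
0.1 [-3.09631137e+00 -5.24796977e-01 -9.82724103e-05] [0.20953573 0.43438208 0.9395641 ]
```

View pics/top0.png

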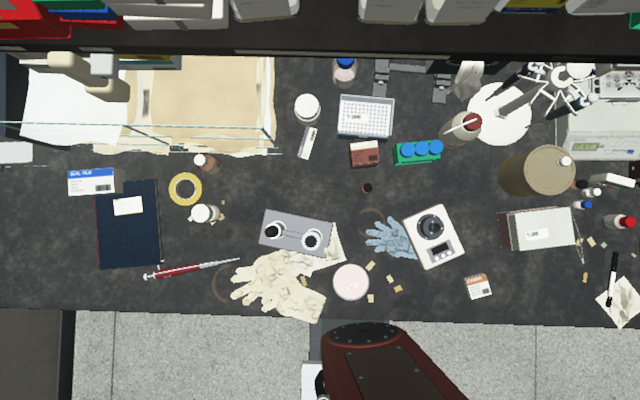

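View pics/side0.png

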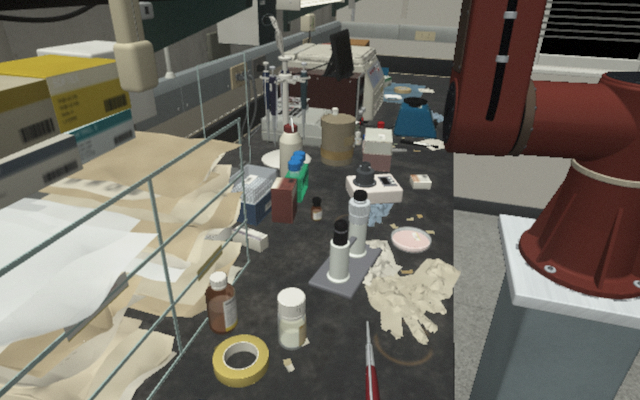

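The top view shows the stand at about (297,232). Its sleeves are at (272,231) and (311,241), and the cell tower is at (431,227). In the side view the metal probe looks to be the farther one at (358,215), which is the right one in the top view. Next I'll zoom in and measure.

```bash
cat > h.py <<'E'
import numpy as np,cv2
def cloud(d,c):
    v,u=np.mgrid[:400,:640]; X=np.stack([(u-c["cx"])/c["fx"]*d,(v-c["cy"])/c["fy"]*d,d],-1)
    return (X-c["t"])@np.array(c["R"])   # R^T (X-t)
E
python3 - <<'E'
from h import *
z=np.load("top0.npz"); W=cloud(z["d"],z)
for n,(u0,u1,v0,v1),zs in (("stand",(250,340,205,260),[(.008,.02),(.085,.1),(.1,.12),(.125,.14),(.135,.17)]),("cell",(400,465,200,275),[(.035,.05),(.07,.085),(.09,.105)])):
    P=W[v0:v1,u0:u1]; ok=z["d"][v0:v1,u0:u1]>0
    for a,b in zs:
        M=(ok&(P[...,2]>a)&(P[...,2]<b)).astype(np.uint8)
        k,l,s,ce=cv2.connectedComponentsWithStats(M)
        for i in range(1,k):
            if s[i,4]>5:
                q=P[l==i]; r=cv2.minAreaRect(q[:,:2].astype(np.float32)*1000)
                print(n,a,b,s[i,4],"cen",(q.min(0)+q.max(0))[:2]/2,"med",np.median(q,0).round(4),"rect",np.round(r[0],1),np.round(r[1],1),round(r[2],1))
a=cv2.resize(z["p"][195:280,245:465,::-1],None,fx=3.6,fy=3.6,interpolation=cv2.INTER_CUBIC)
s=np.load("side0.npz")["p"][150:300,300:460,::-1]; s=cv2.resize(s,(306,306))if 0 else cv2.resize(s,(307,288))
o=np.zeros((600,800,3),np.uint8);o[:a.shape[0],:a.shape[1]]=a;o[310:598,:307]=s
cv2.imwrite("pics/z1.png",o)
E
```

```text
stand 0.008 0.02 2296 cen [0.46627742 0.17538108] med [0.4595 0.1814 0.0138] rect [451.9 172.1] [201.9 122. ] 79.6
stand 0.085 0.1 81 cen [0.47785409 0.22711554] med [0.4818 0.2195 0.0921] rect [479.1 225.7] [35.5 30.7] 18.8
stand 0.1 0.12 18 cen [0.48303328 0.22366721] med [0.4856 0.2189 0.102 ] rect [485.1 221.5] [22.1  6.7] 45.4
stand 0.125 0.14 101 cen [0.47853797 0.22805864] med [0.4789 0.2269 0.1349] rect [478.6 228.1] [21.5 23.3] 2.5
stand 0.125 0.14 180 cen [0.46208514 0.13915642] med [0.4642 0.138  0.1336] rect [462.1 139.2] [38.5 40.7] 1.8
stand 0.135 0.17 47 cen [0.47782494 0.22811115] med [0.4789 0.228  0.1371] rect [477.8 228. ] [15.  17.4] 1.3
stand 0.135 0.17 143 cen [0.46220115 0.13978545] med [0.4634 0.1392 0.1533] rect [461.7 139.9] [26.3 32.4] 82.0
cell 0.035 0.05 1990 cen [ 0.47351733 -0.14499266] med [ 0.463  -0.1458  0.0439] rect [ 473.1 -145. ] [130.5 104.1] 25.6
cell 0.035 0.05 7 cen [ 0.49579375 -0.14167706] med [ 0.4946 -0.1415  0.0446] rect [ 495.7 -141.7] [3.9 6.9] 81.1
cell 0.07 0.085 260 cen [ 0.49671928 -0.13387659] med [ 0.4974 -0.1281  0.0795] rect [ 496.7 -133.6] [47. 48.] 37.4
cell 0.07 0.085 14 cen [ 0.49679907 -0.14069941] med [ 0.4969 -0.1416  0.0787] rect [ 496.8 -140.7] [16.1  4.9] 0.2
cell 0.09 0.105 71 cen [ 0.4970017  -0.13506762] med [ 0.4965 -0.1297  0.0972] rect [ 497.3 -130.8] [27.2 26.1] 37.9
```

View pics/z1.png

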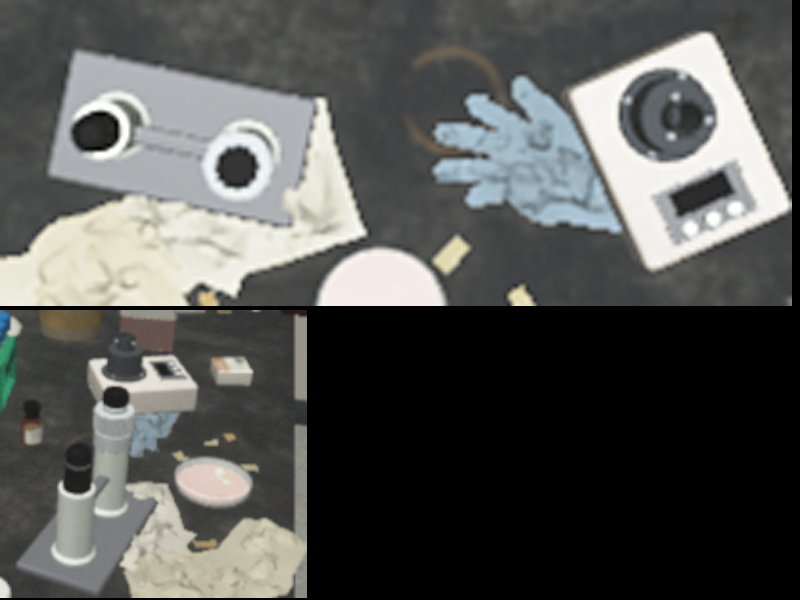

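The probe is the right-hand one, at (0.462, 0.139), with its grip top at 0.134 as expected. The electrode is 90.5 mm away, which checks. The cell axis is at about (0.497, -0.1335), with its +x at 25.6°. Next, close looks over the cell and then the probe.

```bash
cat >> h.py <<'E'
from scipy.spatial.transform import Rotation as Ro
def down(a): return (Ro.from_euler("z",a,degrees=True)*Ro.from_euler("x",180,degrees=True)).as_rotvec()
E
python3 - <<'E'
from plant import manip as m
from h import *
pics=[]
for n,p in (("c",(.497,-.1335,.25)),("p",(.462,.139,.25))):
    m.move_to(p,down(-100)); m.pause(.3)
    c=m.camera_model("wrist"); im,d=m.get_image("wrist"); np.savez(f"w{n}.npz",p=im,d=d,**c); pics.append(im[:,:,::-1])
    print(n,m.get_ee_pos(),m.get_q().round(2) if hasattr(m.get_q(),'round') else m.get_q(),"cam",-np.array(c["R"]).T@c["t"],m.get_t(),m.get_ft_force())
    W=cloud(d,c)
    for a,b in ([(.075,.084),(.094,.104)] if n=="c" else [(.128,.138),(.149,.16)]):
        M=((d>0)&(W[...,2]>a)&(W[...,2]<b)&(np.hypot(W[...,0]-p[0],W[...,1]-p[1])<.045)).astype(np.uint8)
        q=W[M>0]
        if len(q)>20: print(a,b,len(q),np.median(q[:,2]),cv2.minEnclosingCircle(q[:,:2].astype(np.float32)*1000),cv2.minAreaRect(q[:,:2].astype(np.float32)*1000))
cv2.imwrite("pics/w1.png",cv2.resize(np.vstack(pics),(480,600)))
E
```

```text
c [ 0.49699225 -0.13360186  0.24999615] [-0.52 -0.16 -0.16  1.57  0.   -1.91] cam [ 0.48224892 -0.2179425   0.37341345] 3.2 [ 0.78172312  0.63285466 -0.54771023]
0.075 0.084 1537 0.07982758353677526 ((495.5483093261719, -136.34010314941406), 24.128177642822266) ((495.4721984863281, -136.45465087890625), (47.714664459228516, 47.483028411865234), 63.015533447265625)
0.094 0.104 345 0.0985675734008878 ((495.5555114746094, -136.344970703125), 15.855753898620605) ((493.4773864746094, -138.10398864746094), (25.80276107788086, 27.5853271484375), 71.25796508789062)
p [0.46221063 0.13843969 0.24995097] [ 0.02 -0.26 -0.25  1.58 -0.   -1.38] cam [0.44747816 0.05398894 0.37335948] 4.6167 [0.53369562 1.13546833 0.25215314]
0.128 0.138 1241 0.13368353979040337 ((460.7706604003906, 137.3870391845703), 21.206195831298828) ((460.59576416015625, 136.99412536621094), (40.766361236572266, 42.22407150268555), 73.48316955566406)
0.149 0.16 994 0.15374159339513407 ((460.68658447265625, 137.32676696777344), 13.308343887329102) ((460.5790100097656, 137.16717529296875), (25.46833610534668, 25.576065063476562), 74.96363067626953)
```

View pics/w1.png

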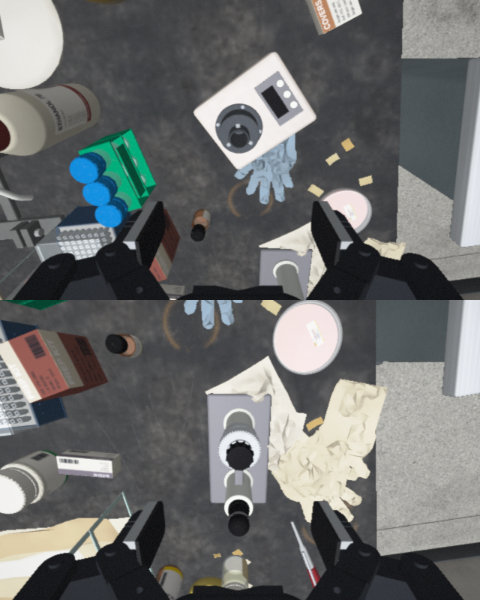

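The wrist view of the cell shows the tower at about (240,130) of the scaled picture. In the probe view the probe is in the nearer sleeve at about (240,450) and the electrode is behind it. Both cameras agree on the displacement from probe to cell to within 0.5 mm: (34.7, -273.5) mm. Grasping now.

Run:
```python
from plant import manip as m
from h import *
p=np.array([.4613,.1383,.122])
m.servo_line(p,down(-100),velocity=.1); print(m.get_ee_pos(),m.get_ft_force())
m.set_gripper(0.0,f_grip=60); print(m.get_grip_width(),m.get_grasp_force(),m.get_ft_force(),m.get_torque(),m.get_ee_pos())
m.servo_line(p+[0,0,.13],velocity=.1); m.pause(.2)
print(m.get_grip_width(),m.get_grasp_force(),m.get_ft_force(),m.get_torque(),m.get_ee_pos(),m.get_t())
c=m.camera_model("wrist"); im,d=m.get_image("wrist"); np.savez("wg.npz",p=im,d=d,**c)
o=cv2.resize(im[:,:,::-1],(480,300)); im,d=m.get_image("side"); np.savez("sg.npz",p=im,d=d,**m.camera_model("side"))
cv2.imwrite("pics/g.png",np.vstack([o,cv2.resize(im[:,:,::-1],(480,300))]))
```

```text
[0.46175182 0.13830199 0.12269   ] [-0.3830655  -0.23796951 -0.28612689]
0.040405878010713873 60.20478552503846 [-1.02164475 -0.40203147  4.91088039] [-0.038926    0.26394014  0.00065167] [0.46154222 0.13829127 0.12251882]
0.04021302206067871 60.63624111953908 [-0.82692576  0.13466012 -2.04415841] [-0.00236161 -0.00548376 -0.03422294] [0.4611217  0.13830379 0.25157582] 8.1833
```

View pics/g.png

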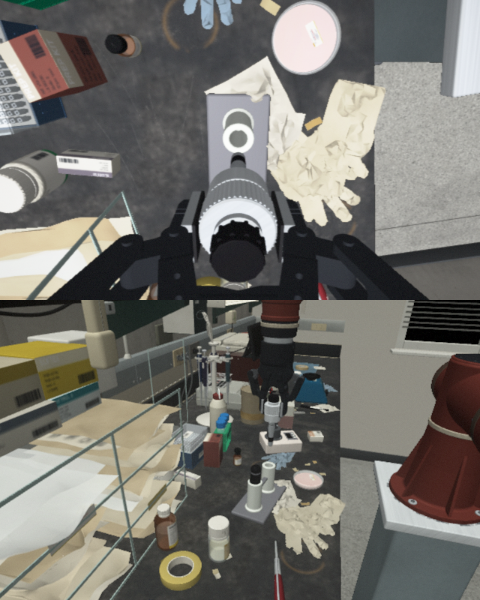

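The probe is held and clear of the sleeve, and the electrode is still in place. I'll measure the probe relative to the TCP in the wrist image and move over the cell.

Run:
```python
from plant import manip as m
from h import *
z=np.load("wg.npz"); W=cloud(z["d"],z); t=np.array([.4611,.1383])
for a,b in [(.225,.24),(.24,.252),(.252,.272),(.272,.29)]:
    M=(z["d"]>0)&(W[...,2]>a)&(W[...,2]<b)&(np.hypot(W[...,0]-t[0],W[...,1]-t[1])<.024)
    q=W[M]
    if len(q)>20: print(a,b,len(q),np.percentile(q[:,2],[5,50,95]),cv2.minEnclosingCircle(q[:,:2].astype(np.float32)*1000))
m.move_to((.4961,-.1352,.252),down(-100)); m.pause(.2)
print(m.get_ee_pos(),m.get_ft_force(),m.get_q(),m.get_t())
c=m.camera_model("wrist"); im,d=m.get_image("wrist"); cv2.imwrite("pics/g2.png",im[:,:,::-1])
W=cloud(d,c);M=(d>0)&(W[...,2]>.075)&(W[...,2]<.084)&(np.hypot(W[...,0]-.496,W[...,1]+.135)<.04);print(M.sum(),cv2.minEnclosingCircle(W[M][:,:2].astype(np.float32)*1000))
```

```text
0.225 0.24 1063 [0.22583673 0.23329947 0.23924714] ((459.5159606933594, 128.8192138671875), 20.859426498413086)
0.24 0.252 1077 [0.24216104 0.24712348 0.25157646] ((459.40216064453125, 128.446044921875), 20.84372329711914)
0.252 0.272 6414 [0.25472665 0.26290451 0.27136251] ((461.0845031738281, 138.27511596679688), 23.988248825073242)
0.272 0.29 5013 [0.27322619 0.28252057 0.28361893] ((460.9468688964844, 137.04425048828125), 23.543617248535156)
[ 0.49631738 -0.13399059  0.25214016] [-0.19603309  0.41179016 -2.40964388] [-5.18606554e-01 -1.58067292e-01 -1.57263160e-01  1.57143095e+00
  1.32143463e-04 -1.91674989e+00] 9.55
1508 ((495.51300048828125, -136.2677459716797), 24.230905532836914)
```

View pics/g2.png

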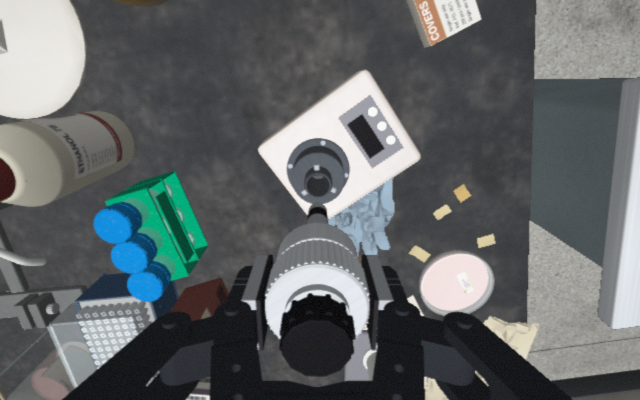

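The wrist view shows the held probe at about (318,290), with its nose at (317,213) just in front of the mouth at (318,182). I'll check the cap centre and the arm's settled position.

Run:
```python
from plant import manip as m
from h import *
e=np.array(m.get_ee_pos());print(e,m.get_t())
m.pause(.3);e=np.array(m.get_ee_pos());print(e)
c=m.camera_model("wrist"); im,d=m.get_image("wrist");W=cloud(d,c)
for a,b,r in [(.280,.288,.0145),(.259,.267,.0215)]:
    M=(d>0)&(W[...,2]>a)&(W[...,2]<b)&(np.hypot(W[...,0]-e[0]+.0005,W[...,1]-e[1]+.001)<.03)
    k,l,s,ce=cv2.connectedComponentsWithStats(M.astype(np.uint8))
    for i in range(1,k):
        if s[i,4]>200:
            q=W[l==i]; print(a,s[i],np.median(q[:,2]),cv2.minEnclosingCircle(q[:,:2].astype(np.float32)*1000),q.min(0),q.max(0))
```

```text
[ 0.49628831 -0.13416772  0.25210012] 9.6
[ 0.49611799 -0.13503988  0.25200795]
0.28 [229 308  24  23 342] 0.2843655469737389 ((517.3428344726562, -151.74537658691406), 3.6630501747131348) [ 0.51368858 -0.15445046  0.28001139] [ 0.52099714 -0.15057368  0.28794679]
0.28 [381 308  27  23 402] 0.2842377116141124 ((470.4251708984375, -143.79612731933594), 4.102145195007324) [ 0.46642773 -0.14570287  0.28001651] [ 0.47442264 -0.14253613  0.2879813 ]
0.28 [ 279  311   76   66 3652] 0.28318087809782166 ((496.13641357421875, -136.37281799316406), 13.30516529083252) [ 0.48305777 -0.14911261  0.28000099] [ 0.50891537 -0.12336253  0.28487561]
0.259 [ 243  258  154   81 4791] 0.2631839670959776 ((494.38470458984375, -142.86166381835938), 29.113372802734375) [ 0.46571145 -0.15737727  0.25900716] [ 0.52301524 -0.11952216  0.26699986]
```

The arm settles in about 0.5 s. The probe-to-cell error is about (-0.5, 0) mm. I'll lower in steps with a force guard.

Run:
```python
from plant import manip as m
from h import *
R=down(-100); x,y=.4956,-.1352
m.servo_line((x,y,.210),R,velocity=.1); m.pause(.5); f0=np.array(m.get_ft_force()); print(m.get_ee_pos(),f0)
for z in [.198,.190,.18,.17,.162,.156,.15,.144,.138,.134,.131,.129,.128]:
    m.servo_line((x,y,z),R,velocity=.04); m.pause(.15)
    f=np.array(m.get_ft_force())-f0; print(z,np.array(m.get_ee_pos()).round(4),f.round(1),np.round(m.get_torque(),2))
    if f[2]>6 or np.hypot(*f[:2])>12: break
np.save("f0.npy",f0); print(m.get_t())
```

```text
[ 0.49566461 -0.13525876  0.21014388] [-0.61352279  0.66616925 -2.27344425]
0.198 [ 0.4957 -0.1352  0.1982] [ 0.8 -1.1  0.6] [-0.04 -0.05  0.02]
0.19 [ 0.4956 -0.1352  0.1901] [ 0.9 -0.7 -0.2] [ 0.   -0.01  0.04]
0.18 [ 0.4957 -0.1352  0.1801] [0.7 0.1 0.5] [0.02 0.09 0.01]
0.17 [ 0.4956 -0.1352  0.1701] [ 0.6 -0.4 -0.2] [-0.04 -0.02  0.  ]
0.162 [ 0.4956 -0.1352  0.1621] [ 0.6 -0.9  0.5] [-0.05  0.01 -0.02]
0.156 [ 0.4956 -0.1352  0.1561] [ 0.5 -1.6 -0.1] [-0.02  0.   -0.03]
0.15 [ 0.4956 -0.1352  0.1501] [ 0.6 -0.8  0.5] [-0.02 -0.03  0.01]
0.144 [ 0.4956 -0.1352  0.144 ] [-0.1 -1.  -0.2] [-0.03 -0.01 -0.01]
0.138 [ 0.4956 -0.1352  0.1381] [ 0.7 -1.7  0.3] [-0.04 -0.01 -0.02]
0.134 [ 0.4956 -0.1352  0.134 ] [ 1.1 -1.5  0.5] [ 0.04  0.01 -0.02]
0.131 [ 0.4956 -0.1352  0.131 ] [ 1.3 -0.4 -0.1] [-0.04  0.   -0.03]
0.129 [ 0.4956 -0.1352  0.129 ] [ 1.3 -1.   0.6] [-0.07 -0.01  0.05]
0.128 [ 0.4956 -0.1352  0.128 ] [ 1.1 -0.7  0.3] [ 0.03 -0.02  0.05]
17.1167
```

Insertion is clean with no side load. Next I'll feel for the pins, then turn with a light press.

```bash
cat > turn.py <<'E'
from plant import manip as m
from h import *
f0=np.load("f0.npy"); x,y=.4956,-.1352
def F():
    s=[]
    for _ in range(3): s.append(m.get_ft_force()); m.pause(.02)
    return np.mean(s,0)-f0
def go(z,a,v=.03,p=.06): m.servo_line((x,y,z),down(a),velocity=v); m.pause(p); return F()
a=-100.; z=.128
def press(z,a,lim,zmin):   # lower till lim N or zmin
    f=F()
    while f[2]<lim and z>zmin: z-=.0005; f=go(z,a)
    return z,f
z,f=press(z,a,3.5,.1215); zc=z; print("contact",zc,f.round(1),m.get_ee_pos(),m.get_t())
if f[2]<3.5: zc=.1253; print("no contact")
while f[2]>=3.5 and a>-235 and m.get_t()<48:
    z=max(z,zc)+(0.0005 if zc-z>.0008 else 0)   # ease off if bound
    a-=5; f=go(z,a)
    if f[2]>9: z+=.0004; f=go(z,a)
    z,f=press(z,a,3.5,zc-.004)
    e=m.get_ee_pos(); print(a,round(z,4),np.round(e[2],4),f.round(1),np.round(m.get_torque()[2],2),round(m.get_t(),1))
np.save("s.npy",[a,z,zc])
E
python3 turn.py
```

```text
contact 0.1245 [ 0.1 -0.1  4.2] [ 0.49569544 -0.1352572   0.12476299] 19.675
-105.0 0.1245 0.1247 [ 0.6 -1.1  5. ] -0.05 20.1
-110.0 0.1245 0.1247 [ 1.  -0.8  7.1] -0.05 20.5
-115.0 0.1245 0.1246 [ 0.5 -1.   7. ] -0.04 20.9
-120.0 0.1245 0.1247 [ 0.8 -0.7  7.1] -0.09 21.3
-125.0 0.1245 0.1247 [ 0.7 -0.3  7.7] -0.02 21.7
-130.0 0.1245 0.1247 [ 0.4 -0.5  7.3] -0.11 22.1
-135.0 0.1245 0.1246 [ 0.1 -0.7  7.6] -0.08 22.5
-140.0 0.1245 0.1247 [ 0.3 -0.5  7.9] -0.06 22.9
-145.0 0.1245 0.1247 [ 1.  -0.7  7.6] -0.05 23.4
-150.0 0.1245 0.1247 [ 0.9 -0.5  7.6] -0.1 23.8
-155.0 0.1245 0.1246 [ 0.6 -0.5  7.5] -0.03 24.2
-160.0 0.1245 0.1246 [ 0.3 -0.4  7.8] -0.0 24.6
-165.0 0.1245 0.1246 [ 0.1 -0.8  8.3] -0.07 25.0
-170.0 0.1245 0.1247 [ 0.3 -1.1  7.8] -0.08 25.4
-175.0 0.1245 0.1244 [-0.6 -0.7  7.2] -0.1 25.8
-180.0 0.123 0.1232 [-1.1  0.1  4.8] -0.1 27.3
-185.0 0.1205 0.1205 [-0.9 -0.5  1.5] -0.0 30.9
```

The keyways dropped at -185°. I'll turn 3° further and push home, guarding the force.

Run:
```python
import re
src=open("turn.py").read().split("a=-100.")[0]; exec(src)
a=-188.; f=go(.1205,a); print(f.round(1))
for z in list(np.arange(.119,.1125,-.0015))+list(np.arange(.112,.1070,-.0005)):
    f=go(z,a,p=.1); e=np.array(m.get_ee_pos()); print(round(z,4),e.round(4),f.round(1))
    if f[2]>20 or (z>.112 and f[2]>12): break
m.pause(.5); print(m.get_ee_pos(),F(),m.get_grasp_force(),m.get_grip_width(),m.get_t())
im,d=m.get_image("side"); cv2.imwrite("pics/h.png",cv2.resize(im[120:260,270:470,::-1],(800,560),interpolation=cv2.INTER_CUBIC))
```

```text
[ 1.  -0.5  0.5]
0.119 [ 0.4958 -0.1353  0.1192] [ 0.7 -0.1  4.5]
0.1175 [ 0.4957 -0.1352  0.1176] [ 0.9 -0.2  5.3]
0.116 [ 0.4957 -0.1352  0.1161] [ 0.7 -0.6  5.5]
0.1145 [ 0.4956 -0.1352  0.1145] [ 0.9 -0.6  6.4]
0.113 [ 0.4956 -0.1352  0.1131] [ 0.2 -0.6  6.8]
0.112 [ 0.4956 -0.1352  0.1121] [ 0.3 -0.4  7.8]
0.1115 [ 0.4957 -0.1352  0.1116] [ 0.6 -0.1  7.4]
0.111 [ 0.4957 -0.1352  0.1111] [-0.1 -0.1  7.8]
0.1105 [ 0.4957 -0.1353  0.1107] [ 0.6 -0.6  7.6]
0.11 [ 0.4958 -0.1353  0.1105] [-0.1 -0.1 10.7]
0.1095 [ 0.4957 -0.1352  0.1105] [-2.   0.8 15.2]
0.109 [ 0.4958 -0.1352  0.1104] [-4.4  2.  19. ]
0.1085 [ 0.4958 -0.1352  0.1104] [-6.1  2.8 22.2]
[ 0.49579091 -0.13524128  0.11039283] [-6.13763742  2.30455137 22.78038756] 62.79306264227429 0.04047679928735296 37.025
```

View pics/h.png

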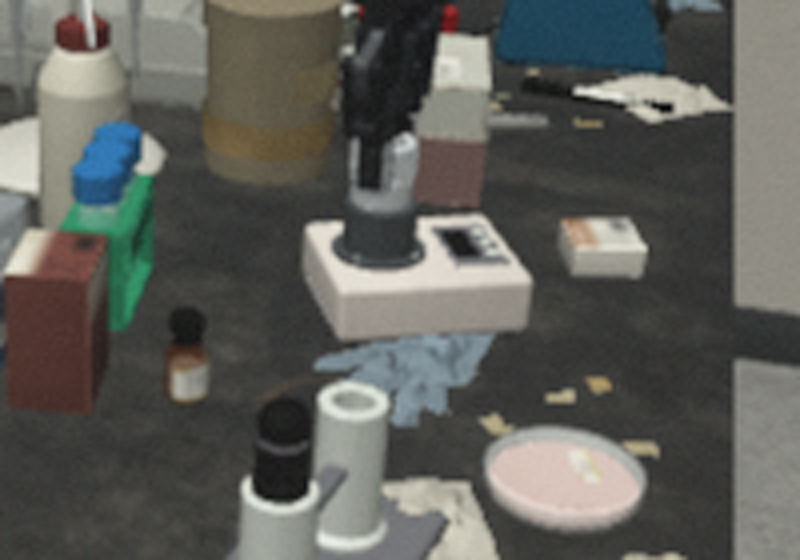

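The collar sits on the tower shoulder at about (380,205). TCP travel from the pin contact is 14.4 mm, the spring profile matched, and there is a hard stop. The electrode and bystanders are untouched, so I'm handing in.

```bash
python3 -c "
from plant import manip as m
print(m.get_ee_pos(),m.get_grasp_force()); print(m.finish_job())"
```

```text
[ 0.4958341  -0.13527679  0.11042513] 62.79313512413054
the job is handed in; nothing more can be done
None
```

The job is handed in at about 37 s of the 64 s: the probe is held fully home in the cell, keyways over the pins and collar on the shoulder, pressed with about 23 N and gripped with about 63 N, and the other objects look undisturbed; no verdict was returned.

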